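# Seat the levelling gauge plate on a printer's sprung bed and hold it down

### The arm

A 7-joint arm with a two-finger parallel gripper is mounted at the origin on the work surface. World frame = base frame: x ahead of the robot, y to its left, z up, the work surface at z = 0. Lengths are in m, angles in rad, forces in N, time in s.
With the tool pointing down it reaches from about 0.4 to 0.85 m from the base axis. Payload 4.5 kg.
Tool frame: the origin (TCP) lies midway between the tips of the shut fingers; the grasp point (between the pads) lies 19 mm behind it; z points along the fingers, y is the line along which they close (so a half turn about z gives the same grasp; the last joint's range is limited). The gripper opens to 88 mm and grips with 3 to 60 N. Pads are 18 mm wide; open, the fingers measure 123 mm over their backs; the gripper's body (75 mm by 187 mm) begins 45 mm behind the grasp point.
Start: joints at [1.137, 0.689, -0.195, 1.565, 0.157, 0.902, -0.215], TCP at [0.282, -0.558, 0.239] pointing down, gripper open.
Joint ranges: [-3.01, 3.01], [-0.46, 2.08], [-1.47, 1.51], [0.13, 2.56], [-1, 4.14], [0.04, 2.09], [-2.66, 2.66]. Speed limits (rad/s): [2.57, 2.57, 3.14, 3.14, 3.14, 3.14, 3.14].

### API

Orientations are given as a unit quaternion [x, y, z, w].
In Python, from workcell import manip gives the robot as it stands.
- The arm moves only by the tool send_rows, never from a script. Its argument "deltas" is a list that holds one entry, the list of rows, each a list of 7 numbers: the gripper's target within -1 to 1 (fully open at 1, half-way at 0, shut at -1), then the shift along the tool's x, y, z in cm, then the turn, a rotation vector about the tool's x, y, z in rad. In form: [[[claw, tx, ty, tz, wx, wy, wz], ...]]. A call has 1 to 12 rows; each row shifts and turns the commanded pose from where the row before left it, along the tool's axes as they then stand; what a row does not reach is not made up. A row lasts 1/10 s, in which the tool goes at most 50 mm and 8.59 degrees, less where a joint would pass 70% of its speed; a pose out of reach is approached as far as the arm can. A call with a gripper value outside its range is refused whole. The fingers move at their own pace and stop on an object; "force" is the grip in N (left out, the last holds). Time passes only in rows, so rows that do not move let the fingers close. It gives the time, the measured TCP pose, the force, the opening and the grip force at its end, in the units of the state.
- manip.observe(): the state, without advancing time (a new reading comes with each control period).
- manip.read_camera(name): name is "scene" or "top" or "wrist"; returns a dict with "color" (420x560x3 uint8, red, green, blue), "depth" (420x560 float32, m along the optical axis (not along the pixel's ray), 0 where there is no reading), "intrinsics" (3x3 intrinsics, pixels), "k1" (the pictures are not rectified: a ray, as slopes to the right and down, at radius r is drawn at 1 + k1 r^2 times it, then the intrinsics apply), "R" (3x3) and "t" (3): a world point X has camera coordinates R X + t. Camera axes: x right, y down, z forward; pixel columns grow to the right and rows downward; lengths in m; the calibration is good to about 2 mm. A picture is of the moment at which its call begins.
- manip.finish_job(): hands the job in; it is judged then, once.
The state is a dict: "time": time; "qpos": joint angles; "joint_vel": joint speeds; "joint_torque": joint torques, N m; "position": TCP position; "orientation": TCP orientation; "ft_force": force on the tool from outside, world axes, zero at the start; "moment": the same for the moment, N m; "grip_width": finger opening in m; "gripper_force": force on a finger pad.
Only numpy, scipy, OpenCV 4.12 (cv2) and the standard library are available. Lean on these libraries where they do the work, as an engineer would, in place of code of your own. Each camera call takes 0.05 s, during which the arm holds its last target. There are 200 camera calls.

### The job

First press the printer carriage's sprung lever down until it stays down by itself and let go of it, which lowers the gate under the bridge. Then pick up the gauge plate by its grip, slide it level over the bed, in under the bridge and square with the bed, until it drops fully home over the hidden pin. Press it down so that the bed goes all the way down on its springs, and finish while still holding it down like that; leave the other things on the bench where they are.

Things in the scene. Friction and masses are not known exactly. Their poses are not given: they have to be found in the camera images.
- carriage: Printer bed carriage fixed to the bench. Steel base 190 x 210 x 14 mm, spanning x -95..95, y -85..125 about the origin on its underside; x = way the plate slides in (roughly away from the robot), y = lever side, z up. On it, aluminium bed on springs, 115 x 140 x 6 mm: x -75..40, y -70..70, top at z 40 when up; at the far end a bridge with a gate in its mouth.
- bridge (a point): Middle of the front lower edge of the bridge's bar, carriage (50, 0, 65) mm; axes as the carriage. Aluminium bar 37 mm deep (x), 154 mm wide, 12 mm thick, on posts with 126 mm clear between them (posts start at carriage x 43). The plate goes in under it, its underside between z 47 (pin top) and 54.
- gate (a point): Middle of the top edge of the steel gate (6 mm thick, 124 mm wide) in the mouth of the bridge: carriage (46, 0, 62) mm with the lever up, where it stops the plate about 22 mm short of the pin; at z 30 with the lever down, out of the way.
- pin (a point): Foot of the locating pin, on its axis at the bed's top face: carriage (10, 0, 40) mm with the bed up; goes down with the bed; axes as the carriage. Dark steel pin 10 mm in diameter, 7 mm high, its upper 2.5 mm coned to 6 mm.
- bed (a joint): Travel of the sprung bed in m: 0 up, 0.006 fully down at its stop. Takes about 5 N to start moving and 14 N at the stop, the plate's weight included.
- lever (a joint): Angle of the sprung lever in rad: 0 up, 0.5 fully down (arm level). Let go before about 0.36 it springs back up; beyond that it snaps to 0.5 and stays. Takes about 7 N at the pad at first.
- lever_pad (a point): Middle of the upper face of the lever's black pad, 34 x 26 mm (long along the arm). Hinge at carriage (72, 105, 34) mm, axis along y, arm pointing to carriage -x; the pad is 122 mm along the arm and 8 mm above its centre line. Lever up: pad at carriage (-31, 105, 100), tilted 0.5 rad; lever down: (-50, 105, 42), level.
- plate: Loose aluminium gauge plate 110 x 90 x 11 mm, 0.27 to 0.45 kg, lying on the bench. Origin at the centre of its underside, x along the 110 mm side, z up. Black upright grip in the middle of its top: 52 mm long (x), 14 mm wide (y), from z 11 to 47 mm. Symmetrical: goes on either way round. Seated, it reaches 15 mm in under the bridge's bar.
- socket (a point): Mouth of the blind hole in the plate's underside (13 mm in diameter, 8 mm deep, unseen from above), at the plate's origin, axes as the plate. Seated, it coincides with pin.
- screwdriver: Screwdriver lying on the bench; leave alone.
- scraper: Scraper with wooden handle lying on the bench; leave alone.
- glue_stick: Glue stick, 30 mm across and 95 mm tall, standing; leave alone.
- nozzle_jar: Small jar, 48 mm across and 50 mm tall, standing; leave alone.
Not all that is in view belongs to the job. There is more than one size of the plate; the job needs the smallest.

How it is judged:
By the outcome, as a careful person would: the job done as asked, in the order asked, and still so for the second after the job is handed in, while the arm keeps its last pose, push and grip.
It also fails if it takes over 64 s, if anything falls off the work surface, if the arm or the gripper's body presses on something with over 40 N, if the wrist force passes 120 N, or if a joint passes its speed limit or range.

## Working session

There is one attempt and no reset: what is moved stays moved. The work goes in short steps, Python scripts to look and compute and a tool call to move; the robot and the scene stay as the last step left them, time stands still between calls to the robot, and variables do not carry over. Pictures are saved under pics/ and viewed, at most 10 in all, crops included, and the job is handed in when it is done.

Besides the shell and the picture viewer there is one more tool, called after "Request:" as name(argument=value, ...) on one line, values as JSON. send_rows: Moves the arm, as the interface text tells. Its arguments: {"type":"object","properties":{"deltas":{"type":"array"},"force":{"type":"number"}},"required":["deltas"]}

```bash
mkdir -p pics; cat > h.py <<'E'
import numpy as np, cv2, pickle
from workcell import manip
def grab(n,tag):
    c=manip.read_camera(n); pickle.dump(c,open(f'pics/{tag}.pkl','wb'))
    cv2.imwrite(f'pics/{tag}.png',cv2.cvtColor(c['color'],cv2.COLOR_RGB2BGR)); return c
def load(tag): return pickle.load(open(f'pics/{tag}.pkl','rb'))
def ray(c,u,v):
    K=np.array(c['intrinsics']); k=c['k1']
    p=cv2.undistortPoints(np.array([[[u,v]]],float),K,np.array([k,0,0,0.]))[0,0]
    R=np.array(c['R']);t=np.array(c['t'])
    return -R.T@t, R.T@np.array([p[0],p[1],1])
def atz(c,u,v,z):
    o,d=ray(c,u,v); return o+d*(z-o[2])/d[2]
def atd(c,u,v,w=1):
    o,d=ray(c,u,v); D=c['depth'][int(v)-w:int(v)+w+1,int(u)-w:int(u)+w+1]; return o+d*np.median(D[D>0])
def proj(c,X):
    R=np.array(c['R']);t=np.array(c['t']);p=R@np.array(X)+t;p=p[:2]/p[2]
    p=p*(1+c['k1']*(p@p));K=np.array(c['intrinsics']);return K[:2,:2]@p+K[:2,2]
E
python3 - <<'E'
from h import *
a=grab('scene','s0');b=grab('top','t0')
im=[cv2.imread(f'pics/{x}.png') for x in('t0','s0')]
cv2.imwrite('pics/t0b.png',cv2.resize(im[0],(800,600)))
for c in(a,b):print(c['k1'],np.round(c['intrinsics'],1).tolist(),np.round(-np.array(c['R']).T@c['t'],3))
print(manip.observe())
E
```

```text
-0.03366522610990216 [[438.2, 0.0, 278.4], [0.0, 438.2, 214.2], [0.0, 0.0, 1.0]] [ 1.267 -0.043  0.851]
-0.10039200863301811 [[386.1, 0.0, 275.9], [0.0, 386.1, 209.6], [0.0, 0.0, 1.0]] [0.437 0.009 1.15 ]
{'time': 0.1, 'qpos': array([ 1.13680445,  0.68993608, -0.19452503,  1.56624856,  0.15734082,
        0.90248322, -0.21507951]), 'joint_vel': array([ 0.00105352, -0.00262904,  0.00010618, -0.00338934,  0.00028366,
        0.00034518,  0.0003697 ]), 'joint_torque': array([-3.70058580e-03, -5.28494167e+01, -1.27164289e+00, -1.53839064e+01,
       -5.26566524e-02,  1.95486500e-03,  1.24661736e-05]), 'position': array([ 0.28152044, -0.55736697,  0.23796564]), 'orientation': array([ 9.72755760e-01,  2.31830813e-01, -2.64644923e-04, -7.96991498e-04]), 'ft_force': array([-0.06033037, -0.10899583, -0.15041294]), 'moment': array([ 1.59933452e-02,  3.63932443e-02, -7.83227141e-05]), 'gripper_force': 0.0, 'grip_width': 0.08805051822591825}
```

View pics/t0b.png

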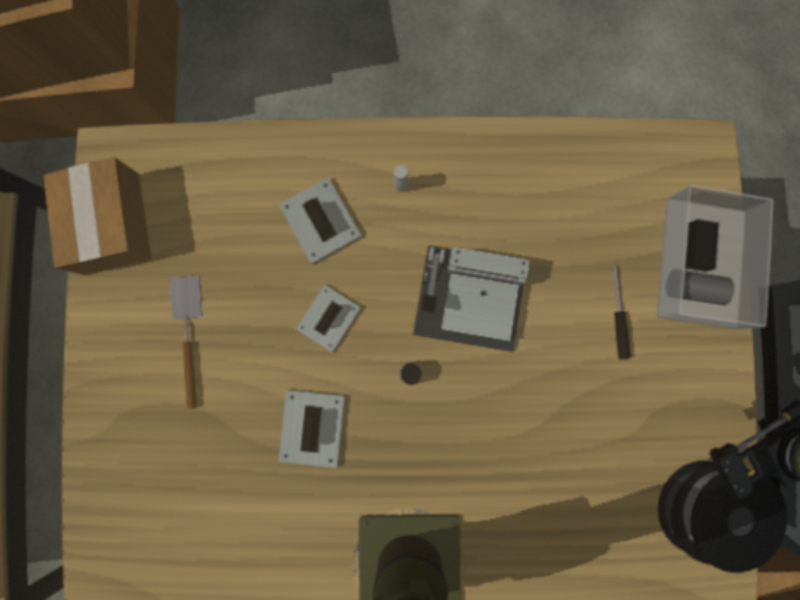

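View pics/s0.png

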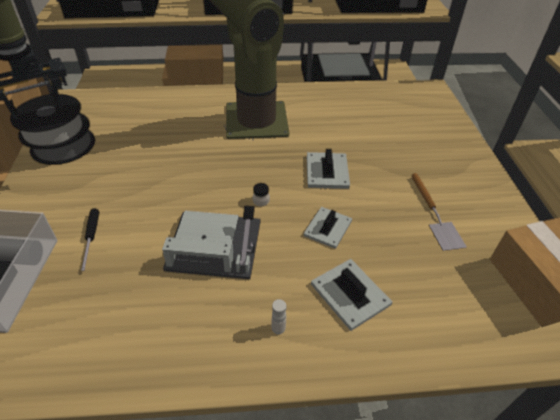

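```bash
python3 - <<'E'
from h import *
im=cv2.imread('pics/t0.png');x0,y0=204,166
cv2.imwrite('pics/t0c.png',cv2.resize(im[y0:y0+84,x0:x0+172],None,fx=4.65,fy=4.65,interpolation=cv2.INTER_CUBIC))
E
```

```text
(no output)
```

View pics/t0c.png

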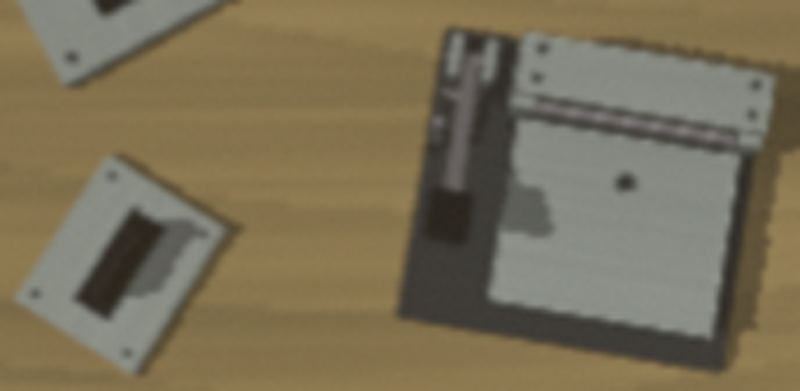

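```bash
python3 - <<'E'
from h import *
c=load('t0')
f=lambda u,v,z:atz(c,204+(u+.5)/4.65-.5,166+(v+.5)/4.65-.5,z)
P=lambda *a:np.round(f(*a),4)
P4=[f(u,v,.011) for u,v in[(112,153),(238,227),(137,374),(15,297)]]
print('plate',np.round(np.mean(P4,0),4),[round(np.linalg.norm(P4[i]-P4[i-1]),4) for i in range(4)])
d=P4[0]-P4[3]+P4[1]-P4[2];print('long yaw',np.arctan2(d[1],d[0]))
print('grip top',P(135-15,264-10,.047),P(145,218,.047),P(93,305,.047))
# carriage fit
obs=[((398,317,.014),(-95,125)),((722,370,.014),(-95,-85)),((447,28,.014),(95,125)),((488,300,.04),(-75,70)),((714,338,.04),(-75,-70)),((625,182,.047),(10,0)),((447,215,.1),(-31,105)),((525,33,.077),(87,77)),((775,73,.077),(87,-77))]
A=np.array([o[1] for o in obs])/1e3;B=np.array([f(*o[0])[:2] for o in obs])
a=A-A.mean(0);b=B-B.mean(0);th=np.arctan2((a[:,0]*b[:,1]-a[:,1]*b[:,0]).sum(),(a*b).sum())
R=np.array([[np.cos(th),-np.sin(th)],[np.sin(th),np.cos(th)]]);t=B.mean(0)-R@A.mean(0)
print('carriage',t,th);print(np.round((B-(A@R.T+t))*1e3,1).tolist())
for n,p in[('padup',(-31,105)),('paddn',(-50,105)),('pin',(10,0))]:print(n,R@np.array(p)/1e3+t)
E
```

```text
plate [0.5094 0.1583 0.011 ] [np.float64(0.1108), np.float64(0.0942), np.float64(0.1131), np.float64(0.0926)]
long yaw -0.6001242944593004
grip top [0.5124 0.1569 0.047 ] [0.5345 0.1414 0.047 ] [0.481  0.1736 0.047 ]
carriage [ 0.54383905 -0.15331438] -0.17477701567238954
[[1.1, -1.3], [2.0, 1.1], [-1.0, -1.9], [0.1, 1.2], [-0.5, -0.5], [0.3, -0.6], [-1.7, 1.9], [-0.6, -0.1], [0.4, 0.0]]
padup [ 0.53156962 -0.04452347]
paddn [ 0.51285908 -0.04121959]
pin [ 0.5536867  -0.15505327]
```

```bash
cat >> h.py <<'E'
from scipy.spatial.transform import Rotation as Ro
C=np.array([.5438,-.1533]);TH=-.1748
def car(x,y,z): # carriage mm -> world m
    c,s=np.cos(TH),np.sin(TH); return np.array([C[0]+(c*x-s*y)/1e3,C[1]+(s*x+c*y)/1e3,z/1e3])
def need(P,yaw,o=None):
    """total turn (rotvec, tool axes) then shift in cm along the tool axes after the turn"""
    o=o or manip.observe(); R0=Ro.from_quat(o['orientation'])
    Rt=Ro.from_euler('z',yaw)*Ro.from_euler('x',np.pi)
    w=(R0.inv()*Rt).as_rotvec(); d=Rt.inv().apply(np.array(P)-o['position'])*100
    print('turn',np.round(w,4),'shift cm',np.round(d,2),'now',np.round(o['position'],4),'F',np.round(o['ft_force'],1))
E
python3 - <<'E'
from h import *
need(car(-31,105,160),TH)
E
```

```text
turn [-0.0016  0.0007  0.6427] shift cm [ 15.7  -54.85   7.8 ] now [ 0.2815 -0.5574  0.238 ] F [-0.1 -0.1 -0.2]
```

Request:
send_rows(deltas=[[[-1, 0, 0, 0, 0, 0, 0.128], [-1, 0, 0, 0, 0, 0, 0.128], [-1, 0, 0, 0, 0, 0, 0.128], [-1, 0, 0, 0, 0, 0, 0.128], [-1, 0, 0, 0, 0, 0, 0.128], [-1, 1, -3.5, 0, 0, 0, 0], [-1, 1, -3.5, 0, 0, 0, 0], [-1, 1, -3.5, 0, 0, 0, 0], [-1, 1, -3.5, 0, 0, 0, 0], [-1, 1, -3.5, 0, 0, 0, 0], [-1, 1, -3.5, 0, 0, 0, 0], [-1, 1, -3.5, 0, 0, 0, 0]]], force=30)

```text
time: 1.3
position: [0.3931, -0.3269, 0.2385]
orientation: [0.996, -0.086, -0.0, -0.0]
ft_force: [0.3, -0.6, 0.2]
grip_width: 0.0003
gripper_force: 0.0
```

Request:
send_rows(deltas=[[[-1, 1, -3.5, 0, 0, 0, 0], [-1, 1, -3.5, 0, 0, 0, 0], [-1, 1, -3.5, 0, 0, 0, 0], [-1, 1, -3.5, 0, 0, 0, 0], [-1, 1, -3.5, 0, 0, 0, 0], [-1, 1, -3.5, 0.5, 0, 0, 0], [-1, 1, -3.5, 0.5, 0, 0, 0], [-1, 0.5, -3.5, 1, 0, 0, 0], [-1, 0, 0, 0, 0, 0, 0], [-1, 0, 0, 0, 0, 0, 0]]])

```text
time: 2.3
position: [0.5143, -0.0648, 0.2183]
orientation: [0.996, -0.085, -0.001, 0.0]
ft_force: [0.3, -0.8, -0.9]
grip_width: 0.0003
gripper_force: 0.0
```

```bash
python3 - <<'E'
from h import *
need(car(-31,105,120),TH)
c=grab('top','t1');x0,y0=264,156
im=cv2.imread('pics/t1.png')
w=grab('wrist','w1')
cv2.imwrite('pics/w1b.png',cv2.resize(cv2.imread('pics/w1.png'),(800,600)))
print(manip.observe()['grip_width'])
E
```

```text
turn [0.0004 0.0013 0.0048] shift cm [ 1.34 -2.3   9.83] now [ 0.5143 -0.0648  0.2183] F [ 0.3 -0.8 -0.9]
0.0004916072980428845
```

View pics/w1b.png

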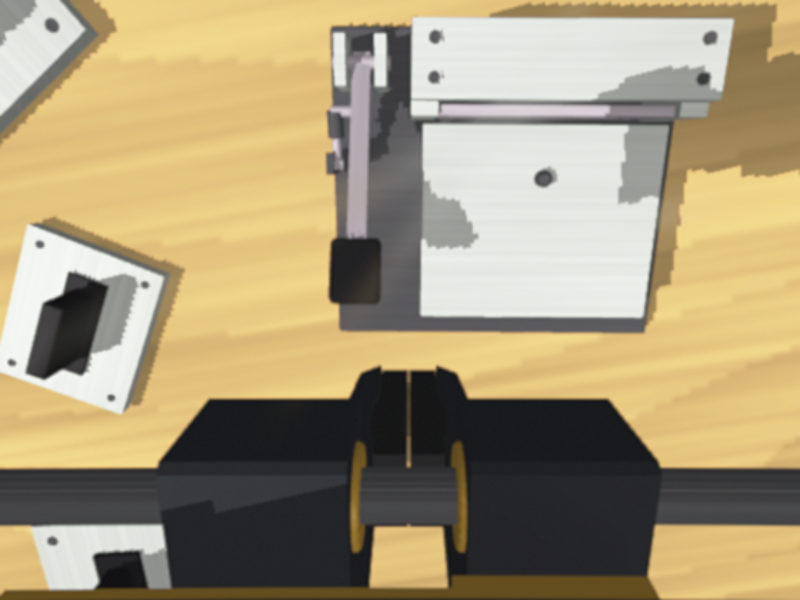

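Wrist view: pad at about (355,270), pin at (544,177), bar with gate up, smallest plate at left (85,318). I'll check the carriage pose from these pixels.

```bash
python3 - <<'E'
from h import *
c=load('w1')
f=lambda u,v,z:atz(c,(u+.5)*.7-.5,(v+.5)*.7-.5,z)
for n,o,m in[('pad',(355,270,.1),(-31,105,0)),('pin',(544,177,.047),(10,0,0)),('barL',(412,18,.077),(87,77,0)),('barR',(734,18,.077),(87,-77,0)),('barnL',(412,100,.077),(50,77,0)),('barnR',(721,100,.077),(50,-77,0)),('bedL',(420,316,.04),(-75,70,0)),('bedR',(645,318,.04),(-75,-70,0)),('bedfR',(670,125,.04),(40,-70,0)),('baseL',(341,331,.014),(-95,125,0)),('baseR',(643,331,.014),(-95,-85,0))]:
    e=f(*o)-car(*m);print(n,np.round(e[:2]*1e3,1))
P4=[f(u,v,.011) for u,v in[(30,224),(168,274),(123,414),(-8,362)]]
print(np.mean(P4,0)); d=P4[0]-P4[3]+P4[1]-P4[2];print(np.arctan2(d[1],d[0]))
E
```

```text
pad [-1.3  1.7]
pin [0.6 2.3]
barL [-1.   1.5]
barR [-1.2  2.2]
barnL [-0.8  1.3]
barnR [-0.7  2. ]
bedL [-0.2  2.4]
bedR [-1.3  1.3]
bedfR [-1.2  1.6]
baseL [0.4 0.7]
baseR [1.6 4.1]
[0.50897749 0.16282422 0.011     ]
-0.5945270631114805
```

Request:
send_rows(deltas=[[[-1, 0.3, -0.6, 2, 0, 0, 0], [-1, 0.3, -0.6, 2, 0, 0, 0], [-1, 0.3, -0.6, 2, 0, 0, 0], [-1, 0.3, -0.5, 2, 0, 0, 0], [-1, 0.1, -0.1, 1.3, 0, 0, 0], [-1, 0, 0, 0.4, 0, 0, 0], [-1, 0, 0, 0.4, 0, 0, 0], [-1, 0, 0, 0.4, 0, 0, 0], [-1, 0, 0, 0.4, 0, 0, 0]]])

```text
time: 3.3
position: [0.5319, -0.0445, 0.1101]
orientation: [0.996, -0.086, 0.001, 0.0]
ft_force: [-0.2, 0.3, -0.4]
grip_width: 0.0004
gripper_force: 0.0
```

Request:
send_rows(deltas=[[[-1, -0.3, 0, 0.6, 0, 0, 0], [-1, -0.3, 0, 0.6, 0, 0, 0], [-1, -0.2, 0, 0.6, 0, 0, 0], [-1, -0.2, 0, 0.6, 0, 0, 0], [-1, -0.2, 0, 0.6, 0, 0, 0], [-1, -0.2, 0, 0.6, 0, 0, 0]]])

```text
time: 3.9
position: [0.5173, -0.0415, 0.073]
orientation: [0.996, -0.086, -0.0, 0.0]
ft_force: [0.1, -0.1, 1.6]
grip_width: 0.0004
gripper_force: 0.7
```

Request:
send_rows(deltas=[[[-1, 0, 0, 0.5, 0, 0, 0], [-1, 0, 0, 0.5, 0, 0, 0], [-1, 0, 0, 0.5, 0, 0, 0], [-1, 0, 0, 0.5, 0, 0, 0], [-1, 0, 0, 0, 0, 0, 0]]])

```text
time: 4.4
position: [0.5176, -0.0416, 0.053]
orientation: [0.996, -0.086, -0.0, 0.0]
ft_force: [0.3, 0.5, 0.1]
grip_width: 0.0006
gripper_force: 0.0
```

Request:
send_rows(deltas=[[[-1, 0, 0, 0.4, 0, 0, 0], [-1, 0, 0, 0.3, 0, 0, 0], [-1, 0, 0, 0.3, 0, 0, 0], [-1, 0, 0, 0.1, 0, 0, 0]]])

```text
time: 4.8
position: [0.5177, -0.0417, 0.0424]
orientation: [0.996, -0.086, -0.0, 0.0]
ft_force: [0.2, -0.9, -0.2]
grip_width: 0.0002
gripper_force: 0.0
```

```bash
python3 - <<'E'
from h import *
print(manip.observe()['ft_force'])
grab('wrist','w2');grab('scene','s2')
a=cv2.resize(cv2.imread('pics/w2.png')[:300],(400,214));b=cv2.resize(cv2.imread('pics/s2.png')[170:310,140:300],(400,350))
cv2.imwrite('pics/m2.png',np.vstack([a,b]))
E
```

```text
[ 0.24063042 -0.94175229 -0.20472233]
```

View pics/m2.png

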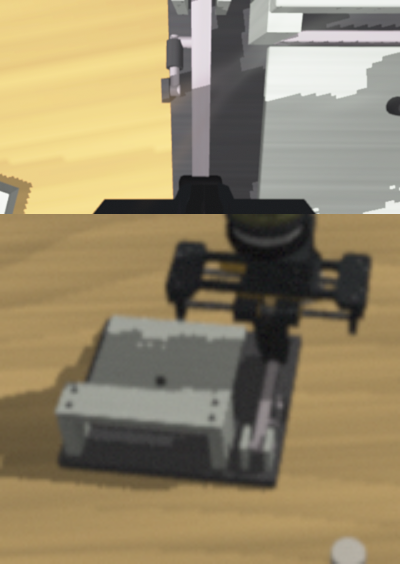

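The lever appears down and latched. I'll lift off and go above the plate with the gripper open.

Request:
send_rows(deltas=[[[-1, 0, 0, -3, 0, 0, 0], [-1, 0, 0, -4, 0, 0, 0], [-1, 0, 0, -4, 0, 0, 0], [1, 0, -3, 0, 0, 0, 0.14], [1, 0, 0, 0, 0, 0, 0.14], [1, 0, 0, 0, 0, 0, 0.14], [1, 0, 0, 0, 0, 0, 0]]])

```text
time: 5.6
position: [0.5229, -0.0118, 0.1529]
orientation: [0.956, -0.292, 0.0, 0.0]
ft_force: [0.2, 0.0, -0.4]
grip_width: 0.0302
gripper_force: 0.0
```

```bash
python3 - <<'E'
from h import *
need([.509,.161,.16],-.597)
E
```

```text
turn [ 0.0003 -0.0005  0.0049] shift cm [-10.86 -13.51  -0.71] now [ 0.5229 -0.0118  0.1529] F [ 0.2  0.  -0.4]
```

Request:
send_rows(deltas=[[[1, -2.5, -2.7, -0.8, 0, 0, 0], [1, -3, -2.7, -0.8, 0, 0, 0], [1, -3, -2.7, -0.8, 0, 0, 0], [1, -3, -2.7, -0.8, 0, 0, 0], [1, -3.5, -2.7, -0.8, 0, 0, 0.005], [1, 0, 0, 0, 0, 0, 0], [1, 0, 0, 0, 0, 0, 0]]])

```text
time: 6.3
position: [0.4734, 0.1845, 0.1927]
orientation: [0.957, -0.292, 0.0, 0.0]
ft_force: [0.0, 0.0, 0.1]
grip_width: 0.0861
gripper_force: 0.0
```

```bash
python3 - <<'E'
from h import *
grab('wrist','w3')
cv2.imwrite('pics/w3b.png',cv2.resize(cv2.imread('pics/w3.png'),(800,600)))
need([.509,.161,.15],-.597)
E
```

```text
turn [ 0.0007 -0.0007  0.0015] shift cm [ 4.13 -0.17  4.27] now [0.4739 0.1828 0.1927] F [-0.6 -0.7  0.1]
```

View pics/w3b.png

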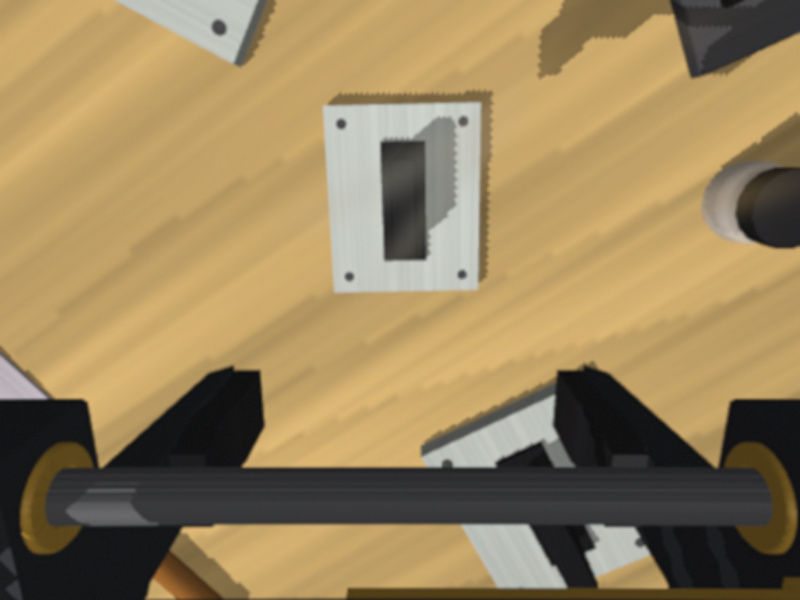

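Plate ahead, upright in the picture: corners (324,105), (481,102), (478,290), (334,292), screw holes (341,124), (463,121), (462,274), (349,276).

```bash
python3 - <<'E'
from h import *
c=load('w3')
f=lambda u,v,z:atz(c,(u+.5)*.7-.5,(v+.5)*.7-.5,z)
for Q in ([(324,105),(481,102),(478,290),(334,292)],[(341,124),(463,121),(462,274),(349,276)]):
    P=[f(u,v,.011) for u,v in Q];d=P[0]-P[3]+P[1]-P[2]
    print(np.mean(P,0),np.arctan2(d[1],d[0]),[round(np.linalg.norm(P[i]-P[i-1]),4) for i in range(4)])
m=np.mean(P,0)
P=[f(u,v,.047) for u,v in[(380,142),(425,142),(428,260),(384,261)]];print('grip',np.mean(P,0))
need([m[0],m[1],.1],-.597)
E
```

```text
[0.50741336 0.16374038 0.011     ] -0.5744398425561884 [np.float64(0.1103), np.float64(0.0894), np.float64(0.1105), np.float64(0.0903)]
[0.50761035 0.16396978 0.011     ] -0.5703635980873583 [np.float64(0.0897), np.float64(0.0701), np.float64(0.0901), np.float64(0.0703)]
grip [0.5096172  0.16188112 0.047     ]
turn [ 0.0007 -0.0007  0.0015] shift cm [ 3.85 -0.34  9.27] now [0.4739 0.1828 0.1927] F [-0.6 -0.7  0.1]
```

Request:
send_rows(deltas=[[[1, 1, -0.1, 2.5, 0, 0, -0.024], [1, 1, -0.1, 2.5, 0, 0, 0], [1, 1, -0.1, 2.5, 0, 0, 0], [1, 0.9, -0.1, 2.5, 0, 0, 0], [1, 0, 0, 2.5, 0, 0, 0], [1, 0, 0, 2.5, 0, 0, 0], [1, 0, 0, 1.5, 0, 0, 0], [1, 0, 0, 0.9, 0, 0, 0], [1, 0, 0, 0, 0, 0, 0], [1, 0, 0, 0, 0, 0, 0]]])

```text
time: 7.35
position: [0.5092, 0.1653, 0.0193]
orientation: [0.959, -0.283, 0.0, -0.0]
ft_force: [-0.2, 0.4, -0.3]
grip_width: 0.0881
gripper_force: 0.0
```

```bash
python3 - <<'E'
from h import *
need([.5085,.163,.017],-.573)
E
```

```text
turn [-0.0005 -0.0008 -0.0004] shift cm [0.07 0.23 0.23] now [0.5092 0.1653 0.0193] F [-0.2  0.4 -0.3]
```

Request:
send_rows(deltas=[[[1, 0.1, 0.2, 0.2, 0, 0, 0], [-1, 0, 0, 0, 0, 0, 0], [-1, 0, 0, 0, 0, 0, 0], [-1, 0, 0, 0, 0, 0, 0], [-1, 0, 0, 0, 0, 0, 0], [-1, 0, 0, 0, 0, 0, 0], [-1, 0, 0, 0, 0, 0, 0], [-1, 0, 0, 0, 0, 0, 0]]], force=50)

```text
time: 8.15
position: [0.5084, 0.1634, 0.0167]
orientation: [0.959, -0.283, 0.0, 0.0]
ft_force: [0.1, 0.2, -0.0]
grip_width: 0.0342
gripper_force: 0.0
```

Request:
send_rows(deltas=[[[-1, 0, 0, -1, 0, 0, 0], [-1, 0, 0, -2, 0, 0, 0], [-1, 0, 0, -3, 0, 0, 0], [-1, 0, 0, -3, 0, 0, 0], [-1, 0, 0, -3, 0, 0, 0], [-1, 0, 0, 0, 0, 0, 0], [-1, 0, 0, 0, 0, 0, 0]]])

```text
time: 8.85
position: [0.5086, 0.1636, 0.1376]
orientation: [0.959, -0.283, 0.001, -0.001]
ft_force: [0.1, 0.1, -0.6]
grip_width: 0.0005
gripper_force: 0.0
```

```bash
python3 - <<'E'
from h import *
o=manip.observe();print(o['moment'])
need(car(-110,0,130),TH)
E
```

```text
[ 0.15051582  0.02042001 -0.01027117]
turn [-0.0012 -0.0012 -0.3982] shift cm [-2.02 30.6   0.76] now [0.5086 0.1636 0.1376] F [ 0.1  0.1 -0.6]
```

The fingers hadn't shut before I lifted. I'll reopen them and look again.

Request:
send_rows(deltas=[[[1, -1, 0, -1.5, 0, 0, 0], [1, -1, 0, -1.5, 0, 0, 0], [1, -1, 0, -1.5, 0, 0, 0], [1, -1, 0, 0, 0, 0, 0], [1, 0, 0, 0, 0, 0, 0], [1, 0, 0, 0, 0, 0, 0], [1, 0, 0, 0, 0, 0, 0], [1, 0, 0, 0, 0, 0, 0], [1, 0, 0, 0, 0, 0, 0], [1, 0, 0, 0, 0, 0, 0], [1, 0, 0, 0, 0, 0, 0]]])

```text
time: 9.95
position: [0.4749, 0.1849, 0.1816]
orientation: [0.959, -0.283, -0.0, 0.0]
ft_force: [-0.5, -0.3, -1.1]
grip_width: 0.0862
gripper_force: 0.0
```

```bash
python3 - <<'E'
from h import *
grab('wrist','w4')
cv2.imwrite('pics/w4b.png',cv2.resize(cv2.imread('pics/w4.png'),(800,600)))
E
```

```text
(no output)
```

View pics/w4b.png

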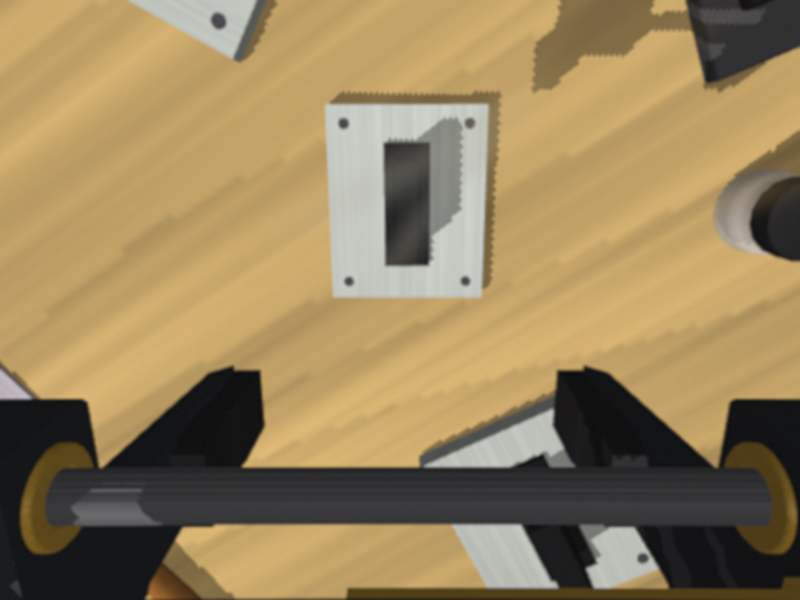

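Plate is still in place; holes now at (343,124), (470,123), (465,281), (349,282).

```bash
python3 - <<'E'
from h import *
c=load('w4')
f=lambda u,v,z:atz(c,(u+.5)*.7-.5,(v+.5)*.7-.5,z)
P=[f(u,v,.011) for u,v in [(343,124),(470,123),(465,281),(349,282)]];d=P[0]-P[3]+P[1]-P[2]
m=np.mean(P,0);y=np.arctan2(d[1],d[0]);print(m,y)
need([m[0],m[1],.017],y)
E
```

```text
[0.50736984 0.1641786  0.011     ] -0.5706041349542627
turn [ 0.0001 -0.     -0.0028] shift cm [ 3.86 -0.   16.46] now [0.4748 0.185  0.1816] F [ 0.2 -0.2  0.3]
```

Unmoved. Regrasp and wait for the fingers.

Request:
send_rows(deltas=[[[1, 1.3, 0, 2.5, 0, 0, -0.003], [1, 1.3, 0, 2.5, 0, 0, 0], [1, 1.3, 0, 2.5, 0, 0, 0], [1, 0, 0, 2.5, 0, 0, 0], [1, 0, 0, 2.5, 0, 0, 0], [1, 0, 0, 2, 0, 0, 0], [1, 0, 0, 1, 0, 0, 0], [1, 0, 0, 0.9, 0, 0, 0], [1, 0, 0, 0, 0, 0, 0], [-1, 0, 0, 0, 0, 0, 0], [-1, 0, 0, 0, 0, 0, 0], [-1, 0, 0, 0, 0, 0, 0]]])

```text
time: 11.2
position: [0.5081, 0.1642, 0.0184]
orientation: [0.96, -0.281, 0.001, -0.0]
ft_force: [0.4, -0.3, 0.7]
grip_width: 0.066
gripper_force: 0.0
```

Request:
send_rows(deltas=[[[-1, 0, 0, 0, 0, 0, 0], [-1, 0, 0, 0, 0, 0, 0], [-1, 0, 0, 0, 0, 0, 0], [-1, 0, 0, 0, 0, 0, 0], [-1, 0, 0, 0, 0, 0, 0], [-1, 0, 0, 0, 0, 0, 0], [-1, 0, 0, 0, 0, 0, 0], [-1, 0, 0, 0, 0, 0, 0], [-1, 0, 0, 0, 0, 0, 0], [-1, 0, 0, 0, 0, 0, 0]]], force=50)

```text
time: 12.2
position: [0.5078, 0.1641, 0.0177]
orientation: [0.96, -0.281, 0.0, -0.0]
ft_force: [0.5, 1.1, -0.9]
grip_width: 0.0133
gripper_force: 50.0
```

Request:
send_rows(deltas=[[[-1, 0, 0, -1, 0, 0, 0], [-1, 0, 0, -2, 0, 0, 0], [-1, 0, 0, -3, 0, 0, 0], [-1, 0, 0, -3, 0, 0, 0], [-1, 0, 0, -3, 0, 0, 0], [-1, 0, 0, 0, 0, 0, -0.099], [-1, 0, 0, 0, 0, 0, -0.099], [-1, 0, 0, 0, 0, 0, -0.099], [-1, 0, 0, 0, 0, 0, -0.099], [-1, 0, 0, 0, 0, 0, 0], [-1, 0, 0, 0, 0, 0, 0]]])

```text
time: 13.3
position: [0.5071, 0.1636, 0.1378]
orientation: [0.996, -0.088, -0.0, 0.0]
ft_force: [0.1, 0.2, -3.7]
grip_width: 0.0135
gripper_force: 50.0
```

```bash
python3 - <<'E'
from h import *
need(car(-60,0,130),TH)
E
```

```text
turn [ 0.0006  0.0007 -0.002 ] shift cm [ 3.13 30.57  0.78] now [0.5071 0.1636 0.1378] F [ 0.1  0.2 -3.7]
```

Request:
send_rows(deltas=[[[-1, 0, 1.6, 0, 0, 0, 0], [-1, 0, 3, 0, 0, 0, 0], [-1, 0.2, 3.5, 0, 0, 0, 0], [-1, 0.4, 3.5, 0, 0, 0, 0], [-1, 0.5, 3.5, 0, 0, 0, 0], [-1, 0.5, 3.5, 0, 0, 0, 0], [-1, 0.5, 3.5, 0, 0, 0, 0], [-1, 0.5, 3.5, 0, 0, 0, 0], [-1, 0.5, 3, 0, 0, 0, 0], [-1, 0, 2, 0, 0, 0, 0], [-1, 0, 0, 0, 0, 0, 0], [-1, 0, 0, 0, 0, 0, 0]]])

```text
time: 14.5
position: [0.4841, -0.1435, 0.1377]
orientation: [0.996, -0.088, -0.001, 0.0]
ft_force: [-0.4, -0.0, -4.0]
grip_width: 0.0138
gripper_force: 50.0
```

```bash
python3 - <<'E'
from h import *
need(car(-60,0,130),TH)
grab('wrist','w5')
cv2.imwrite('pics/w5b.png',cv2.resize(cv2.imread('pics/w5.png'),(800,600)))
E
```

```text
turn [ 0.0003  0.001  -0.002 ] shift cm [ 0.05 -0.07  0.77] now [ 0.4841 -0.1435  0.1377] F [-0.4 -0.  -4. ]
```

View pics/w5b.png

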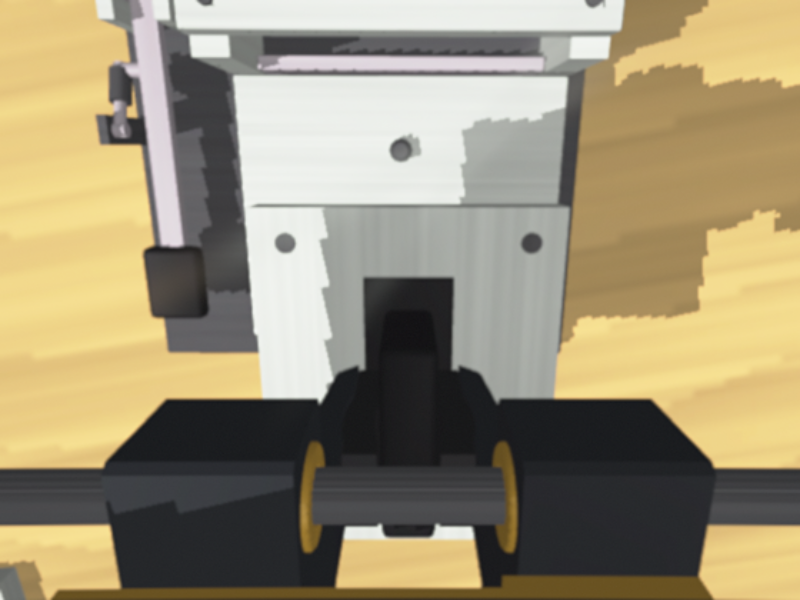

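```bash
python3 - <<'E'
from h import *
c=load('w5');o=manip.observe()['position']
f=lambda u,v,z:atz(c,(u+.5)*.7-.5,(v+.5)*.7-.5,z)
print('gate depth pts',[np.round(atd(c,u*.7,62*.7),4) for u in(320,400,500)])
pin=f(401,150,.047);print('pin',pin,'model',car(10,0,47))
a,b=f(236,76,.04),f(567,75,.04);print('bedfar',a,b,np.linalg.norm(a-b),np.arctan2(b[0]-a[0],a[1]-b[1])*-1)
a,b=f(285,243,.131),f(532,243,.131);m=(a+b)/2;print('holes',a,b,np.linalg.norm(a-b),-np.arctan2(b[0]-a[0],a[1]-b[1]))
y=-.177;cen=m-.045*np.array([np.cos(y),np.sin(y),0]);print('plate centre',cen,'tcp',o)
a,b=f(250,206,.131),f(570,206,.131);m=(a+b)/2;cen=m-.055*np.array([np.cos(y),np.sin(y),0]);print('  by edge',cen,np.linalg.norm(a-b))
E
```

```text
gate depth pts [array([ 0.595 , -0.1254,  0.0301]), array([ 0.589 , -0.1594,  0.03  ]), array([ 0.5813, -0.2019,  0.0299])]
pin [ 0.55320092 -0.15348709  0.047     ] model [ 0.55364761 -0.15503911  0.047     ]
bedfar [ 0.59429738 -0.09091519  0.04      ] [ 0.57046433 -0.2268414   0.04      ] 0.13799981551522547 0.17357378600283624
holes [ 0.53429468 -0.11766907  0.131     ] [ 0.52197041 -0.18693338  0.131     ] 0.07035220268505445 0.17608814313437762
plate centre [ 0.48383561 -0.14437775  0.131     ] tcp [ 0.4845547  -0.14230267  0.13768239]
  by edge [ 0.48416803 -0.14484593  0.131     ] 0.08935771637698407
```

Request:
send_rows(deltas=[[[-1, 0, -0.2, 1.5, 0, 0, 0], [-1, 0, 0, 2, 0, 0, 0], [-1, 0, 0, 1.5, 0, 0, 0], [-1, 0, 0, 1, 0, 0, 0], [-1, 0, 0, 0.8, 0, 0, 0], [-1, 0, 0, 0, 0, 0, 0], [-1, 0, 0, 0, 0, 0, 0], [-1, 0, 0, 0, 0, 0, 0]]])

```text
time: 15.35
position: [0.4859, -0.1408, 0.0703]
orientation: [0.996, -0.087, 0.001, 0.0]
ft_force: [-0.2, -0.1, -3.8]
grip_width: 0.0137
gripper_force: 50.0
```

```bash
python3 - <<'E'
from h import *
grab('wrist','w6')
need(car(-60,0,69),TH)
im=cv2.imread('pics/w6.png')[0:240,80:440]
cv2.imwrite('pics/w6b.png',cv2.resize(im,None,fx=2.2,fy=2.2,interpolation=cv2.INTER_CUBIC))
E
```

```text
turn [ 0.0001 -0.0013  0.0006] shift cm [-0.08  0.22  0.13] now [ 0.4859 -0.1409  0.0703] F [ 0.2 -0.  -5.3]
```

View pics/w6b.png

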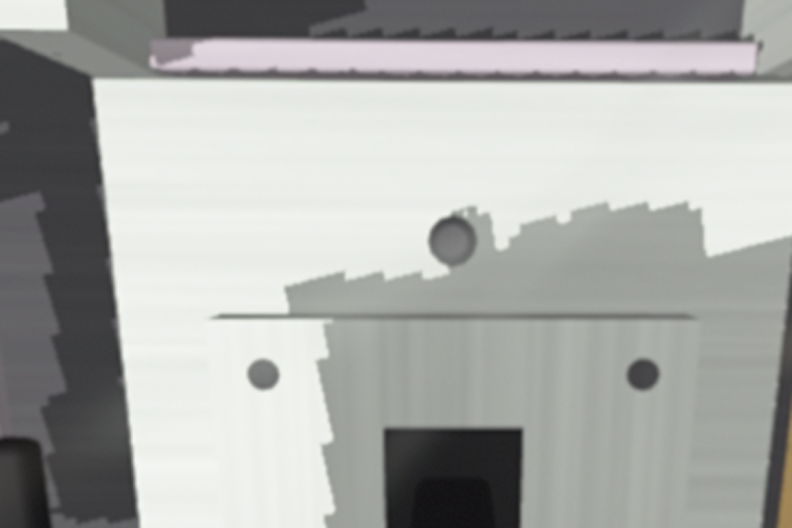

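Close view: pin at (452,240), plate holes at (263,374) and (643,374) in the crop; the gate is down and the plate is square with the bed edge.

```bash
python3 - <<'E'
from h import *
c=load('w6')
f=lambda u,v,z:atz(c,80+(u+.5)/2.2-.5,(v+.5)/2.2-.5,z)
pin=f(452,240,.047);a,b=f(263,374,.0635),f(643,374,.0635)
yaw=-np.pi/2+np.arctan2(a[1]-b[1],a[0]-b[0])*1
ya=np.arctan2(-(a-b)[0],(a-b)[1]);print('yaw plate',ya,np.linalg.norm(a-b))
e1,e2=f(95,77,.04),f(792,82,.04);print('bed far yaw',np.arctan2(-(e1-e2)[0],(e1-e2)[1]))
cen=(a+b)/2-.045*np.array([np.cos(ya),np.sin(ya),0])
d=(pin-cen)[:2];print('pin',pin,'cen',cen,'along,lat(carr y) mm',np.array([[np.cos(TH),np.sin(TH)],[-np.sin(TH),np.cos(TH)]])@d*1e3)
E
```

```text
yaw plate -0.17346682070984648 0.07036609642993585
bed far yaw -0.18040156508861516
pin [ 0.55342039 -0.15335547  0.047     ] cen [ 0.48571957 -0.14169834  0.0635    ] along,lat(carr y) mm [68.69646011  0.29443638]
```

Request:
send_rows(deltas=[[[-1, 0, 0, 0.2, 0, 0, 0], [-1, 0.5, 0, 0, 0, 0, 0], [-1, 1, 0, 0, 0, 0, 0], [-1, 1, 0, 0, 0, 0, 0], [-1, 1, 0, 0, 0, 0, 0], [-1, 1, 0, 0, 0, 0, 0], [-1, 1, 0, 0, 0, 0, 0], [-1, 0.8, 0, 0, 0, 0, 0], [-1, 0.4, 0, 0, 0, 0, 0], [-1, 0.1, 0, 0, 0, 0, 0], [-1, 0, 0, 0, 0, 0, 0], [-1, 0, 0, 0, 0, 0, 0]]])

```text
time: 16.6
position: [0.5518, -0.1525, 0.0676]
orientation: [0.996, -0.087, -0.0, -0.0]
ft_force: [0.5, 0.2, -3.6]
grip_width: 0.0134
gripper_force: 50.0
```

```bash
python3 - <<'E'
from h import *
p=np.array([.48572+.0687*np.cos(TH),-.1417+.0687*np.sin(TH)])+np.array([.4859-.48572,-.1409+.1417])+.0003*np.array([-np.sin(TH),np.cos(TH)])
need([*p,.066],TH)
E
```

```text
turn [0.0001 0.001  0.0005] shift cm [ 0.18 -0.02  0.16] now [ 0.5518 -0.1525  0.0676] F [ 0.5  0.2 -3.6]
```

Request:
send_rows(deltas=[[[-1, 0.2, 0, 0, 0, 0, 0], [-1, 0, 0, 0.1, 0, 0, 0], [-1, 0, 0, 0.1, 0, 0, 0], [-1, 0, 0, 0.1, 0, 0, 0], [-1, 0, 0, 0.1, 0, 0, 0], [-1, 0, 0, 0.1, 0, 0, 0], [-1, 0, 0, 0, 0, 0, 0], [-1, 0, 0, 0, 0, 0, 0]]])

```text
time: 17.4
position: [0.5543, -0.1529, 0.0627]
orientation: [0.996, -0.087, -0.0, 0.0]
ft_force: [0.8, 1.4, -4.4]
grip_width: 0.0137
gripper_force: 50.0
```

Request:
send_rows(deltas=[[[-1, 0, 0, 0.1, 0, 0, 0], [-1, 0, 0, 0.1, 0, 0, 0], [-1, 0, 0, 0.1, 0, 0, 0], [-1, 0, 0, 0.1, 0, 0, 0], [-1, 0, 0, 0.1, 0, 0, 0], [-1, 0, 0, 0.1, 0, 0, 0], [-1, 0, 0, 0, 0, 0, 0], [-1, 0, 0, 0, 0, 0, 0]]])

```text
time: 18.2
position: [0.5544, -0.1529, 0.0571]
orientation: [0.996, -0.087, 0.0, 0.0]
ft_force: [-2.3, 0.2, 1.5]
grip_width: 0.0137
gripper_force: 50.0
```

Request:
send_rows(deltas=[[[-1, 0, 0, 0.1, 0, 0, 0], [-1, 0, 0, 0.1, 0, 0, 0], [-1, 0, 0, 0.1, 0, 0, 0], [-1, 0, 0, 0.1, 0, 0, 0], [-1, 0, 0, 0.1, 0, 0, 0], [-1, 0, 0, 0.1, 0, 0, 0], [-1, 0, 0, 0, 0, 0, 0], [-1, 0, 0, 0, 0, 0, 0]]], force=60)

```text
time: 19.0
position: [0.5544, -0.1529, 0.0517]
orientation: [0.996, -0.087, 0.0, 0.0]
ft_force: [-4.3, 0.4, 11.7]
grip_width: 0.0135
gripper_force: 60.0
```

Request:
send_rows(deltas=[[[-1, -0.05, 0, 0.1, 0, 0, 0], [-1, 0, 0, 0, 0, 0, 0], [-1, 0, 0, 0, 0, 0, 0], [-1, 0, 0, 0, 0, 0, 0]]])

```text
time: 19.4
position: [0.5544, -0.1529, 0.0516]
orientation: [0.996, -0.087, 0.001, 0.0]
ft_force: [-4.1, 1.1, 18.3]
grip_width: 0.0135
gripper_force: 60.0
```

Request:
send_rows(deltas=[[[-1, 0, 0, 0.05, 0, 0, 0], [-1, 0, 0, 0, 0, 0, 0], [-1, 0, 0, 0, 0, 0, 0], [-1, 0, 0, 0, 0, 0, 0]]])

```text
time: 19.8
position: [0.5544, -0.1529, 0.0516]
orientation: [0.996, -0.087, 0.001, 0.0]
ft_force: [-5.6, 1.9, 22.8]
grip_width: 0.0134
gripper_force: 60.0
```

```bash
python3 - <<'E'
from h import *
grab('wrist','w7');c=grab('scene','s7')
a=cv2.resize(cv2.imread('pics/w7.png'),(560,420))[:300];b=cv2.resize(cv2.imread('pics/s7.png')[170:310,140:300],(560,300))
cv2.imwrite('pics/m7.png',np.vstack([a,b[:,:560]]))
o=manip.observe();print(o['position'],o['ft_force'])
E
```

```text
[ 0.55443831 -0.15289298  0.05158395] [-5.08332623  2.04127068 22.09778776]
```

View pics/m7.png

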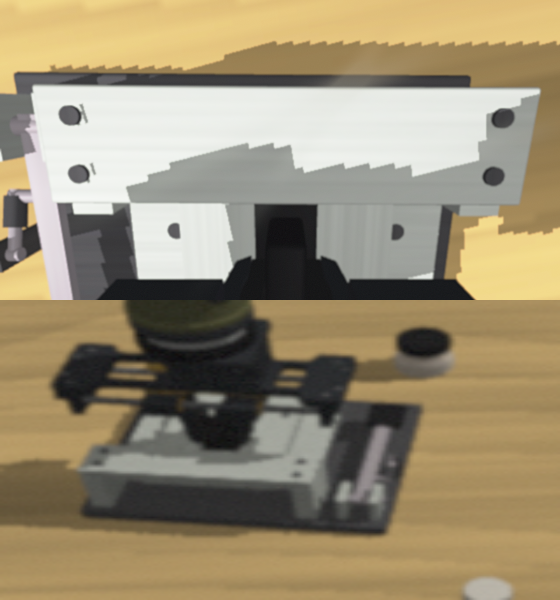

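The plate is seated under the bar, the lever is still down, and the bed is on its stop. I'll hand it in.

```bash
python3 -c "
from workcell import manip
print(manip.finish_job())"
```

```text
the job is handed in; nothing more can be done
None
```

Job handed in at about 20 s: the lever stayed down, the smallest plate dropped over the pin under the bridge, and the arm is still holding the bed on its stop with about 22 N; one early grasp closed too late and was redone without moving the plate.

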